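Roll a dowel to the red line

ROBOT

A 6-joint arm with a two-finger parallel gripper is mounted at the origin on a cart in front of the work surface, level with it; the furniture and walls round the work are solid. World frame = base frame: x ahead of the robot, y to its left, z up, the work surface at z = 0. Lengths are in mm, angles in degrees, forces in N, time in s.
With the tool pointing down it reaches from about 300 to 850 mm from the base axis. Payload 4.2 kg.
Tool frame: the origin (TCP) lies at the very end of the fingers, on their centre line; the grasp point (between the pads) lies 19 mm behind it; z points along the fingers, y is the line along which they close (so a half turn about z gives the same grasp; the last joint's range is limited). The gripper opens to 91 mm and grips with 3 to 60 N. Pads are 32 mm wide; open, the fingers measure 118 mm over their backs; the gripper's body (76 mm by 178 mm) begins 60 mm behind the grasp point.
Start: joints at [-1.146, 18.312, 89.639, -0, 72.044, -1.146], TCP at [575.016, 0, 213.976] pointing down, gripper open.
Joint ranges: [-177.97, 177.97], [-48.28, 115.42], [12.27, 149.76], [-77.06, 257.06], [2.81, 150.46], [-146.56, 146.56]. Speed limits (degrees/s): [147.25, 147.25, 180, 180, 180, 180].

INTERFACE

Orientations are given as [roll, pitch, yaw] about the fixed x, y, z axes, in that order (R = Rz(yaw) Ry(pitch) Rx(roll)).
In Python, from workcell import * gives the robot as it stands.
- The arm moves only by the tool move_arm, never from a script. Its argument "motion" is a list of rows, each a list of 3 entries, a list of its own where there are three numbers: the finger opening in mm, from 0 to 91.2, then the shift along the world's x, y, z in units of 25 mm (1.0 is 25 mm), then the turn, a rotation vector about the world's x, y, z in units of 4 degrees (1.0 is 4 degrees). In form: [[grip, [x, y, z], [ax, ay, az]], ...]. A call has 1 to 20 rows; each row shifts and turns the commanded pose from where the row before left it; what a row does not reach is not made up. A row lasts 1/12 s, in which the tool goes at most 41.7 mm and 7.16 degrees, less where a joint would pass 70% of its speed; a pose out of reach is approached as far as the arm can. A call with a number of a shift or a turn outside -1 to 1 is refused whole. A call with a gripper value outside its range is refused whole. The fingers move at their own pace and stop on an object; "grip_force" is the grip in N (left out, the last holds). Time passes only in rows, so rows that do not move let the fingers close. It gives the time, the measured TCP pose, the force, the opening and the grip force at its end, in the units of the state.
- state(): the state, without advancing time (a new reading comes with each control period).
- grab_frame(name): name is "scene" or "side" or "wrist"; returns the picture (420x560x3 uint8, blue, green, red); there is no depth.
- camera_info(name): a dict with "fx", "fy", "cx", "cy" (pixels), "k1" (the pictures are not rectified: a ray, as slopes to the right and down, at radius r is drawn at 1 + k1 r^2 times it, then the intrinsics apply), "rvec" (rotation vector, rad) and "tvec" (3), from world to camera coordinates, as OpenCV has them. Camera axes: x right, y down, z forward; pixel columns grow to the right and rows downward; lengths in mm; the calibration is good to about 2 mm. A picture is of the moment at which its call begins: read the wrist's pose just before it. camera_info takes no time and is no camera call; for the wrist camera it gives the pose at the moment of the call.
- job_done(): hands the job in; it is judged then, once.
The state is a dict: "time_s": time; "qpos": joint angles; "qvel": joint speeds; "effort": joint torques, N m; "ee_pos": TCP position; "ee_rot": TCP orientation; "force": force on the tool from outside, world axes, zero at the start; "torque": the same for the moment, N m; "gripper_width": finger opening in mm; "gripper_force": force on a finger pad.
Only numpy, scipy, OpenCV 4.12 (cv2) and the standard library are available. Lean on these libraries where they do the work, as an engineer would, in place of code of your own. Each camera call takes 0.05 s, during which the arm holds its last target. There are 200 camera calls.

TASK

Check the dowel for straightness by rolling it over the white board: with closed fingertips on its top, roll it to the red line and leave it at rest along that line, centred over it. Push only on its top, in as many short strokes as you need; do not grip it, lift it or let it roll off the board, and leave the tape, the wood block and the sanding block where they are.

Things in the scene. Friction and masses are not known exactly. Their poses are not given: they have to be found in the camera images.
- dowel: Loose brown wooden cylinder, 50 mm in diameter, 150 mm long, about 0.2 kg, a black stripe along one side (on top at first). Origin at its middle, on its axis, 43 mm above the desk on the board, so its top is at 68 mm. x runs along it; y and z turn as it rolls. Starts between the lines, 60 to 120 mm from the red one, nearly parallel to it.
- board: White board, 210 x 300 x 18 mm, flat and fixed on the desk. Origin at the middle of its underside; x along its short side, y along its long side, the way the dowel rolls. Rolled from above without slip, the dowel moves half as far as the fingertip on it; rolling resistance is small but lets it stay where it is left at rest.
- red_line: Red line marked across the board, 196 mm long, 8 mm wide, flat on the board's top (18 mm above the desk), parallel to the board's short side and 80 to 100 mm from the board's middle, toward one end or the other. Origin at its middle; x along the line, y across it. This is where the dowel shall end.
- blue_line: Blue line like the red one, toward the other end of the board; the wrong one.
- tape: Roll of yellow masking tape lying flat on the desk off one end of the board, 100 mm in diameter, 25 mm high, loose; to be left alone. Origin at the middle of its underside.
- block: Grey-brown wood block, 60 x 90 x 45 mm high, loose on the desk off the other end of the board; to be left alone. Origin at the middle of its underside.
- sander: Brown sanding block, 66 x 112 x 34 mm high, loose on the desk beside the board's far long side; to be left alone. Origin at the middle of its underside.
Things that resemble listed ones, but are neither listed nor needed, are in the scene too. Leave any green or yellow look-alike of the dowel alone.

How it is judged:
By the outcome, as a careful person would: the job done as asked, in the order asked, and still so for the second after the job is handed in, with the robot touching nothing.
It also fails if it takes over 72 s, if anything falls off the work surface, if the arm or the gripper's body presses on something with over 40 N, if the wrist force passes 120 N, or if a joint passes its speed limit or range.

## Working session

There is one attempt and no reset: what is moved stays moved. The work goes in short steps, Python scripts to look and compute and a tool call to move; the robot and the scene stay as the last step left them, time stands still between calls to the robot, and variables do not carry over. Pictures are saved under pics/ and viewed, at most 10 in all, crops included, and the job is handed in when it is done.

Besides the shell and the picture viewer there is one more tool, called after "Emit:" as name([rows], argument=value, ...), one row to a line, values as JSON. move_arm: Moves the arm, as the interface text tells. Shifts and turns lie within -1 to 1; 1 stands for 25 mm of shift or 4 degrees of turn. Its arguments: {"type":"object","properties":{"motion":{"type":"array","items":{"type":"array"}},"grip_force":{"type":"number"}},"required":["motion"]}

```bash
mkdir -p pics
cat > h.py <<'E'
from workcell import *
import numpy as np, cv2
def ray(name,uv,ci=None):
    c=ci or camera_info(name)
    K=np.array([[c["fx"],0,c["cx"]],[0,c["fy"],c["cy"]],[0,0,1.]])
    p=cv2.undistortPoints(np.array(uv,float).reshape(-1,1,2),K,np.array([c["k1"],0,0,0.])).reshape(-1,2)
    R,_=cv2.Rodrigues(np.array(c["rvec"],float)); t=np.array(c["tvec"],float).ravel()
    return -R.T@t, np.c_[p,np.ones(len(p))]@R
def plane(name,uv,z,ci=None):
    o,d=ray(name,uv,ci); return o+d*((z-o[2])/d[:,2])[:,None]
E
python3 - <<'E'
from h import *
a=grab_frame("scene");b=grab_frame("side");c=grab_frame("wrist")
for n,i in zip("abc",(a,b,c)): cv2.imwrite(f"pics/{n}0.png",i)
cv2.imwrite("pics/m.png",np.vstack([np.hstack([cv2.resize(a,(400,300)),cv2.resize(b,(400,300))]),np.hstack([cv2.resize(c,(400,300)),np.zeros((300,400,3),np.uint8)])]))
print(state()["ee_pos"],state()["ee_rot"],state()["time_s"])
E
```

```text
[5.74632452e+02 6.17450260e-03 2.13336702e+02] [-1.79925456e+02  1.04750548e-04  9.00013105e+01] 0.15
```

View pics/m.png

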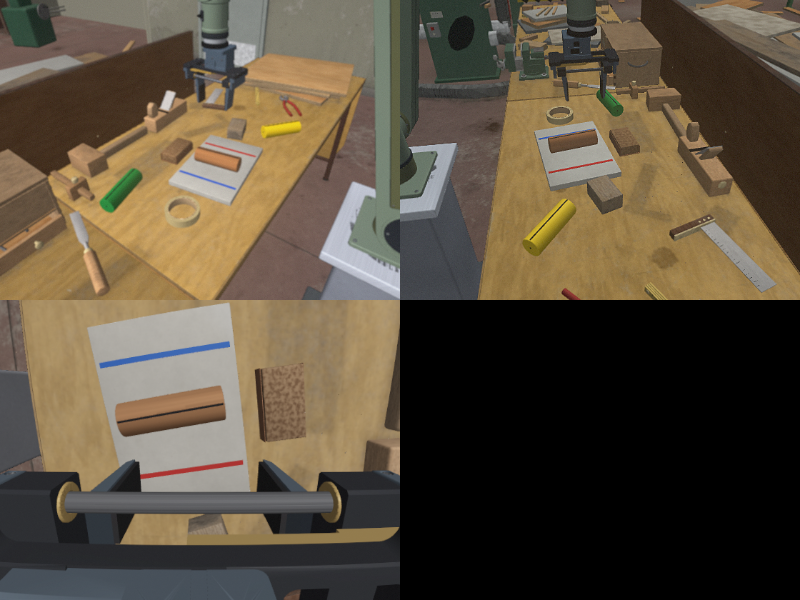

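View pics/a0.png

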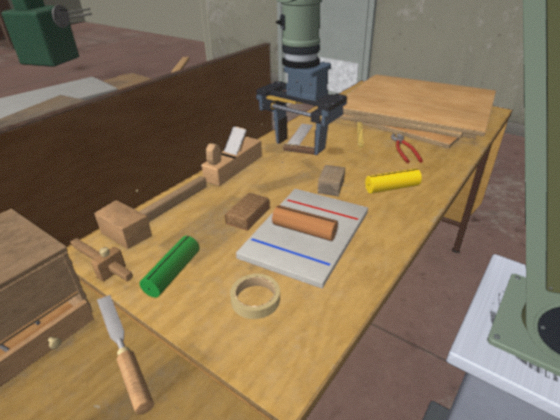

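Candidates in the scene picture are the brown cylinder on the board (305,222), the green look-alike (170,266) and the yellow look-alike (394,181). I choose the brown one, which lies between the red line (320,208) and the blue line (290,251), and check it in a crop while measuring.

```bash
cat >> h.py <<'E'
def seg(mask):
    n,l,s,_=cv2.connectedComponentsWithStats(mask.astype(np.uint8))
    k=1+np.argmax(s[1:,4]); return l==k
def measure(name,im,ci=None):
    """red line (pts, dir), board-frame dowel box"""
    h=cv2.cvtColor(im,cv2.COLOR_BGR2HSV); H,S,V=[h[...,i].astype(int) for i in range(3)]
    out={}
    for k,m,z in (("red",((H<4)|(H>174))&(S>150)&(V>110),18),("blue",(abs(H-112)<10)&(S>140)&(V>110),18)):
        m=seg(m); r=cv2.minAreaRect(np.argwhere(m)[:,::-1].astype(np.float32))
        y,x=np.nonzero(m); p=plane(name,np.c_[x,y],z,ci)[:,:2]
        c=p.mean(0); u=np.linalg.svd(p-c,full_matrices=False)[2][0]
        if u[1]<0:u=-u
        t=(p-c)@u; out[k]=(c,np.degrees(np.arctan2(u[1],u[0])),t.min(),t.max(),c+u*(t.max()+t.min())/2)
    return out
E
python3 - <<'E'
from h import *
im=cv2.imread("pics/c0.png"); 
for k,v in measure("wrist",im).items(): print(k,v)
c=cv2.resize(im[100:300,110:360],(750,600)); cv2.imwrite("pics/crop.png",c)
print({k:camera_info("wrist")[k] for k in("fx","cx","cy","k1")}, ray("wrist",[[280,210]]))
E
```

```text
red (array([561.06693515, -60.08504174]), np.float64(8.554007256541071), np.float64(-85.79642283319238), np.float64(85.20778872423735), array([560.77589205, -60.12881893]))
blue (array([522.9339896, 119.5750793]), np.float64(8.573293234869572), np.float64(-98.88027401808382), np.float64(96.62642445626018), array([521.81965711, 119.40708361]))
{'fx': 328.5417283282556, 'cx': 278.1049277463264, 'cy': 207.71858458075923, 'k1': -0.05797242237681855} (array([574.76108102,  70.88358487, 384.41202897]), array([[ 0.00308408, -0.25784844, -0.96622263]]))
```

View pics/crop.png

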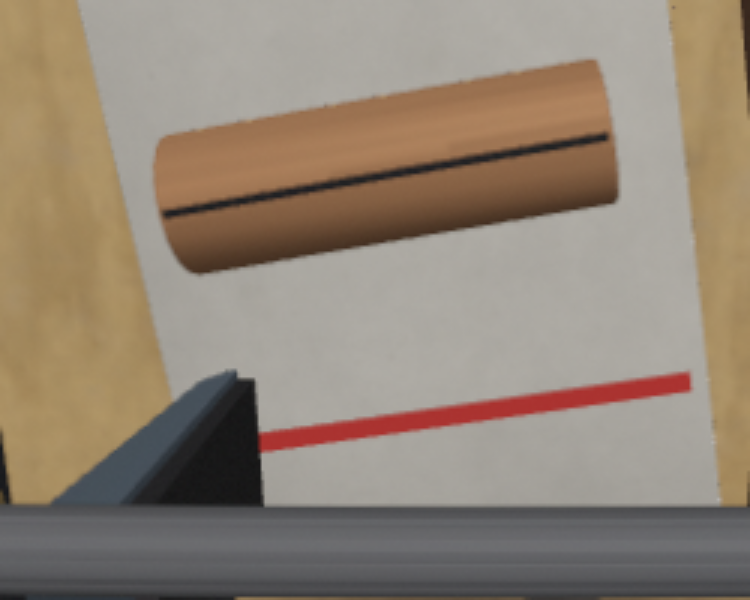

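The crop shows the brown dowel with its black stripe on top, ends at about (163,214) and (607,136). The red line lies below it at (690,381) to (260,442), so the dowel must roll towards -y.

```bash
cat >> h.py <<'E'
A=np.radians(8.56); U=np.array([np.cos(A),np.sin(A)]); N=np.array([np.sin(A),-np.cos(A)]) # along line; roll dir
def dowel(name,im,L0,ci=None,box=None):
    h=cv2.cvtColor(im,cv2.COLOR_BGR2HSV); H,S,V=[h[...,i].astype(int) for i in range(3)]
    m=(H>4)&(H<16)&(S>95)&(V>40)
    ys,xs=np.mgrid[:420,:560]; pb=plane(name,np.c_[xs.ravel(),ys.ravel()],43,ci)[:,:2]-L0
    roi=((abs(pb@N+60)<100)&(abs(pb@U)<95)).reshape(420,560)
    m=cv2.morphologyEx((m&roi).astype(np.uint8),cv2.MORPH_CLOSE,np.ones((5,5)))
    m=seg(m); y,x=np.nonzero(m); o,d=ray(name,np.c_[x,y],ci)
    s=(plane(name,np.c_[x,y],43,ci)[:,:2]-L0)@U
    f=np.arctan2(d[:,:2]@N,-d[:,2]); lo,hi=np.percentile(s,[1,99]); S_=[];n_=[];w=[]
    for a in np.arange(lo+15,hi-15,4):
        k=abs(s-a)<2
        if k.sum()<10: continue
        b=(f[k].min()+f[k].max())/2; S_.append(a); w.append((f[k].max()-f[k].min())/2)
        n_.append((o[:2]-L0)@N+np.tan(b)*(o[2]-43))
    q=np.polyfit(S_,n_,1); mid=(lo+hi)/2
    r=np.mean(np.sin(w))*np.mean([np.hypot((o[:2]-L0)@N-np.mean(n_),o[2]-43)])
    return dict(s_lo=lo,s_hi=hi,n_mid=np.polyval(q,mid),tilt=np.degrees(np.arctan(q[0])),r=r,xy=L0+mid*U+np.polyval(q,mid)*N,res=np.std(np.polyval(q,S_)-n_))
E
python3 - <<'E'
from h import *
im=cv2.imread("pics/c0.png")
e=plane("wrist",[[340,227]],18)[0,:2]; red=np.array([561.07,-60.09]); L0=red+((e-red)@U-98)*U
print("L0",L0,"blue rel",(np.array([521.8,119.4])-L0)@np.c_[U,N])
print("stripe",(plane("wrist",[[164.3,171.3],[312.3,145.3]],68)[:,:2]-L0)@np.c_[U,N])
print(dowel("wrist",im,L0))
sc=cv2.imread("pics/a0.png")
try: print(measure("scene",sc)["red"]); print(dowel("scene",sc,L0))
except Exception as x: print(x)
E
```

```text
L0 [549.31893925 -61.85879031] blue rel [  -0.23292385 -183.33572163]
stripe [[ -72.42658965  -99.28708039]
 [  73.15733023 -102.17956165]]
{'s_lo': np.float64(-79.79943387890465), 's_hi': np.float64(74.65042227426461), 'n_mid': np.float64(-100.70696031134945), 'tilt': np.float64(-1.102115376318529), 'r': np.float64(23.99362932292629), 'xy': array([531.78338205,  37.34314601]), 'res': np.float64(0.12440736548794518)}
(array([ 481.31867358, -510.8195197 ]), np.float64(134.63534946175855), np.float64(-67.46598584951843), np.float64(69.0993325875956), array([ 480.74488523, -510.23838088]))
{'s_lo': np.float64(-76.23678491451393), 's_hi': np.float64(85.46653492769056), 'n_mid': np.float64(-101.11772660377103), 'tilt': np.float64(-0.9645260670378755), 'r': np.float64(21.769620885829163), 'xy': array([538.83153649,  38.81944015]), 'res': np.float64(0.7879591954203914)}
```

Both views agree: the dowel axis is 101 mm short of the red line and tilted about 1° to it, and it is centred along the line. I close the fingers and go over its rear top.

Emit:
move_arm([
  [0,[-0.17,0.21,-0.4],[0,0,0.24]],
  [0,[-0.17,0.21,-0.4],[0,0,0.24]],
  [0,[-0.17,0.21,-0.4],[0,0,0.24]],
  [0,[-0.17,0.21,-0.4],[0,0,0.24]],
  [0,[-0.17,0.21,-0.4],[0,0,0.24]],
  [0,[-0.17,0.21,-0.4],[0,0,0.24]],
  [0,[-0.17,0.21,-0.4],[0,0,0.24]],
  [0,[-0.17,0.21,-0.4],[0,0,0.24]],
  [0,[-0.17,0.21,-0.4],[0,0,0.24]],
  [0,[-0.17,0.21,-0.4],[0,0,0.24]],
  [0,[0,0,-0.4],[0,0,0]],
  [0,[0,0,-0.4],[0,0,0]],
  [0,[0,0,-0.4],[0,0,0]],
  [0,[0,0,0],[0,0,0]],
  [0,[0,0,0],[0,0,0]],
], grip_force=20)

```text
time_s: 1.4
ee_pos: [532.4, 52.2, 83.3]
ee_rot: [-179.9, -0.0, 99.6]
force: [0.1, -0.1, 0.3]
gripper_width: 0.4
gripper_force: 0.0
```

Closed. Next I come down to touch the top.

Emit:
move_arm([
  [0,[0,0,-0.3],[0,0,0]],
  [0,[0,0,-0.2],[0,0,0]],
  [0,[0,0,-0.08],[0,0,0]],
  [0,[0,0,-0.04],[0,0,0]],
  [0,[0,0,0],[0,0,0]],
])

```text
time_s: 1.82
ee_pos: [532.5, 52.4, 68.5]
ee_rot: [-180.0, 0.0, 99.6]
force: [0.6, 0.1, 0.5]
gripper_width: 0.5
gripper_force: 0.0
```

Emit:
move_arm([
  [0,[0,0,-0.04],[0,0,0]],
  [0,[0,0,-0.02],[0,0,0]],
  [0,[0,0,0],[0,0,0]],
])

```text
time_s: 2.07
ee_pos: [532.8, 52.5, 68.1]
ee_rot: [179.9, 0.0, 99.6]
force: [-2.5, 0.2, 6.0]
gripper_width: 0.3
gripper_force: 3.3
```

Contact at 6 N. First stroke, 48 mm along the roll direction with a slight yaw correction.

Emit:
move_arm([
  [0,[0.008,-0.05,-0.02],[0,0,0]],
  [0,[0.016,-0.11,0],[0,0,-0.016]],
  [0,[0.016,-0.11,0],[0,0,-0.016]],
  [0,[0.016,-0.11,0],[0,0,-0.016]],
  [0,[0.016,-0.11,0],[0,0,-0.016]],
  [0,[0.016,-0.11,0],[0,0,-0.016]],
  [0,[0.016,-0.11,0],[0,0,-0.016]],
  [0,[0.016,-0.11,0],[0,0,-0.016]],
  [0,[0.016,-0.11,0],[0,0,-0.016]],
  [0,[0.016,-0.11,0],[0,0,-0.016]],
  [0,[0.016,-0.11,0],[0,0,-0.016]],
  [0,[0.016,-0.11,0],[0,0,-0.016]],
  [0,[0.016,-0.11,0],[0,0,-0.016]],
  [0,[0.016,-0.11,0],[0,0,-0.016]],
  [0,[0.016,-0.11,0],[0,0,-0.016]],
  [0,[0.016,-0.11,0],[0,0,-0.016]],
  [0,[0.016,-0.11,0],[0,0,-0.016]],
  [0,[0.012,-0.08,0],[0,0,0]],
  [0,[0.005,-0.03,0],[0,0,0]],
  [0,[0,0,0],[0,0,0]],
])

```text
time_s: 3.73
ee_pos: [541.1, 4.3, 68.1]
ee_rot: [179.8, 0.0, 98.6]
force: [0.0, 0.3, 7.0]
gripper_width: 0.6
gripper_force: 3.6
```

Emit:
move_arm([
  [0,[0,0,0],[0,0,0]],
  [0,[0,0,0],[0,0,0]],
  [0,[0,0,0.1],[0,0,0]],
  [0,[0,0,0.3],[0,0,0]],
  [0,[0,0,0.4],[0,0,0]],
  [0,[0,0,0],[0,0,0]],
])

```text
time_s: 4.23
ee_pos: [540.9, 4.5, 88.6]
ee_rot: [179.8, 0.0, 98.6]
force: [-0.3, -0.8, 0.0]
gripper_width: 0.5
gripper_force: 0.0
```

```bash
cat > look.py <<'E'
from h import *
import sys
L0=np.array([549.32,-61.86])
ci=camera_info("wrist"); im=grab_frame("wrist"); cv2.imwrite(f"pics/w{sys.argv[1]}.png",im)
for n,i,c in(("wrist",im,ci),("scene",grab_frame("scene"),None)):
    try: d=dowel(n,i,L0,c); print(n,{k:np.round(v,2) for k,v in d.items()})
    except Exception as x: print(n,x)
E
python3 look.py 1
```

```text
wrist {'s_lo': np.float64(-80.07), 's_hi': np.float64(81.35), 'n_mid': np.float64(-80.56), 'tilt': np.float64(-0.9), 'r': np.float64(20.23), 'xy': array([537.96,  17.89]), 'res': np.float64(1.95)}
scene {'s_lo': np.float64(-75.58), 's_hi': np.float64(86.77), 'n_mid': np.float64(-74.37), 'tilt': np.float64(-0.72), 'r': np.float64(22.88), 'xy': array([543.78,  12.52]), 'res': np.float64(1.03)}
```

View pics/w1.png

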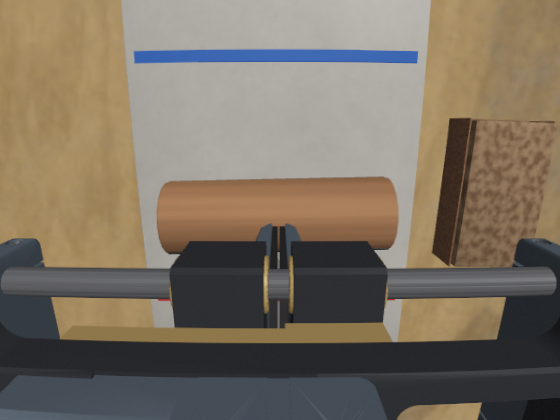

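The wrist view shows the dowel lying across the board between (160,215) and (397,213), with the fingertips hiding its middle. The scene view agrees with no-slip rolling (n ≈ -76). Second stroke.

Emit:
move_arm([
  [0,[-0.03,0.2,0],[0,0,0.07]],
  [0,[-0.03,0.2,0],[0,0,0.07]],
  [0,[-0.03,0.2,0],[0,0,0.07]],
  [0,[-0.03,0.2,0],[0,0,0.07]],
  [0,[-0.02,0.13,0],[0,0,0.07]],
  [0,[0,0,-0.35],[0,0,0]],
  [0,[0,0,-0.3],[0,0,0]],
  [0,[0,0,-0.1],[0,0,0]],
  [0,[0,0,-0.05],[0,0,0]],
  [0,[0,0,-0.03],[0,0,0]],
  [0,[0,0,0],[0,0,0]],
])

```text
time_s: 5.25
ee_pos: [536.0, 27.3, 67.9]
ee_rot: [180.0, 0.0, 100.0]
force: [-4.3, -1.1, 20.9]
gripper_width: 0.2
gripper_force: 10.0
```

Emit:
move_arm([
  [0,[0.008,-0.05,0],[0,0,0]],
  [0,[0.016,-0.11,0],[0,0,-0.035]],
  [0,[0.016,-0.11,0],[0,0,-0.035]],
  [0,[0.016,-0.11,0],[0,0,-0.035]],
  [0,[0.016,-0.11,0],[0,0,-0.035]],
  [0,[0.016,-0.11,0],[0,0,-0.035]],
  [0,[0.016,-0.11,0],[0,0,-0.035]],
  [0,[0.016,-0.11,0],[0,0,-0.035]],
  [0,[0.016,-0.11,0],[0,0,-0.035]],
  [0,[0.016,-0.11,0],[0,0,-0.035]],
  [0,[0.016,-0.11,0],[0,0,-0.035]],
  [0,[0.016,-0.11,0],[0,0,-0.035]],
  [0,[0.016,-0.11,0],[0,0,-0.035]],
  [0,[0.016,-0.11,0],[0,0,-0.035]],
  [0,[0.016,-0.11,0],[0,0,-0.035]],
  [0,[0.016,-0.11,0],[0,0,-0.035]],
  [0,[0.016,-0.11,0],[0,0,-0.035]],
  [0,[0.012,-0.08,0],[0,0,0]],
  [0,[0.005,-0.03,0],[0,0,0]],
  [0,[0,0,0],[0,0,0]],
])

```text
time_s: 6.92
ee_pos: [544.4, -20.9, 68.0]
ee_rot: [179.8, 0.1, 97.7]
force: [-3.2, -0.6, 18.2]
gripper_width: 0.1
gripper_force: 8.7
```

Emit:
move_arm([
  [0,[0,0,0],[0,0,0]],
  [0,[0,0,0.13],[0,0,0]],
  [0,[0,0,0.3],[0,0,0]],
  [0,[0,0,0.4],[0,0,0]],
  [0,[0,0,0],[0,0,0]],
])

```text
time_s: 7.33
ee_pos: [544.1, -20.4, 88.0]
ee_rot: [179.8, 0.0, 97.7]
force: [-0.0, 0.1, 0.3]
gripper_width: 0.4
gripper_force: 0.0
```

```bash
python3 look.py 2
```

```text
wrist {'s_lo': np.float64(-79.62), 's_hi': np.float64(81.84), 'n_mid': np.float64(-55.78), 'tilt': np.float64(-0.36), 'r': np.float64(20.12), 'xy': array([542.12,  -6.53]), 'res': np.float64(2.0)}
scene {'s_lo': np.float64(-74.91), 's_hi': np.float64(86.08), 'n_mid': np.float64(-51.41), 'tilt': np.float64(-0.89), 'r': np.float64(21.82), 'xy': array([547.19, -10.19]), 'res': np.float64(0.93)}
```

```bash
sed -i 's/^    q=np.polyfit(S_,n_,1); mid/    w=np.array(w); g=w>np.percentile(w,80)-0.012; S_,n_,w=np.array(S_)[g],np.array(n_)[g],w[g]\n    q=np.polyfit(S_,n_,1); mid/' h.py
python3 - <<'E'
from h import *
L0=np.array([549.32,-61.86]); im=cv2.imread("pics/w2.png")
print(dowel("wrist",im,L0))
b=measure("wrist",im)["blue"]; print(b[1], (b[4]-L0)@np.c_[U,N])
E
```

```text
{'s_lo': np.float64(-80.13049971341816), 's_hi': np.float64(80.38397069341276), 'n_mid': np.float64(-55.553488380734585), 'tilt': np.float64(-0.2728361273744916), 'r': np.float64(20.84394336131286), 'xy': array([541.17646336,  -6.90648379]), 'res': np.float64(0.9420055076886359)}
8.506087834478443 [  -1.195862   -183.20617992]
```

Emit:
move_arm([
  [0,[-0.03,0.2,0],[0,0,0.11]],
  [0,[-0.03,0.2,0],[0,0,0.11]],
  [0,[-0.03,0.2,0],[0,0,0.11]],
  [0,[-0.03,0.2,0],[0,0,0.11]],
  [0,[-0.02,0.15,0],[0,0,0.11]],
  [0,[0,0,-0.35],[0,0,0]],
  [0,[0,0,-0.3],[0,0,0]],
  [0,[0,0,-0.1],[0,0,0]],
  [0,[0,0,-0.05],[0,0,0]],
  [0,[0,0,-0.03],[0,0,0]],
  [0,[0,0,0],[0,0,0]],
])

```text
time_s: 8.35
ee_pos: [539.5, 3.0, 67.9]
ee_rot: [180.0, 0.1, 99.9]
force: [-6.0, -0.6, 19.4]
gripper_width: 1.1
gripper_force: 9.8
```

Emit:
move_arm([
  [0,[0.008,-0.05,0],[0,0,0]],
  [0,[0.016,-0.11,0],[0,0,-0.035]],
  [0,[0.016,-0.11,0],[0,0,-0.035]],
  [0,[0.016,-0.11,0],[0,0,-0.035]],
  [0,[0.016,-0.11,0],[0,0,-0.035]],
  [0,[0.016,-0.11,0],[0,0,-0.035]],
  [0,[0.016,-0.11,0],[0,0,-0.035]],
  [0,[0.016,-0.11,0],[0,0,-0.035]],
  [0,[0.016,-0.11,0],[0,0,-0.035]],
  [0,[0.016,-0.11,0],[0,0,-0.035]],
  [0,[0.016,-0.11,0],[0,0,-0.035]],
  [0,[0.016,-0.11,0],[0,0,-0.035]],
  [0,[0.016,-0.11,0],[0,0,-0.035]],
  [0,[0.016,-0.11,0],[0,0,-0.035]],
  [0,[0.016,-0.11,0],[0,0,-0.035]],
  [0,[0.016,-0.11,0],[0,0,-0.035]],
  [0,[0.016,-0.11,0],[0,0,-0.035]],
  [0,[0.012,-0.08,0],[0,0,0]],
  [0,[0.005,-0.03,0],[0,0,0]],
  [0,[0,0,0],[0,0,0]],
])

```text
time_s: 10.02
ee_pos: [547.9, -45.3, 68.0]
ee_rot: [179.8, 0.1, 97.7]
force: [-2.8, -0.1, 17.6]
gripper_width: 0.5
gripper_force: 8.5
```

Emit:
move_arm([
  [0,[0,0,0],[0,0,0]],
  [0,[0,0,0.13],[0,0,0]],
  [0,[0,0,0.7],[0,0,0]],
  [0,[0,0,1],[0,0,0]],
  [0,[0,0,1],[0,0,0]],
  [0,[0,-1,0.5],[0,0,0]],
  [0,[0,-1,0],[0,0,0]],
  [0,[0,-1,0],[0,0,0]],
  [0,[0,-0.6,0],[0,0,0]],
  [0,[0,0,0],[0,0,0]],
  [0,[0,0,0],[0,0,0]],
])

```text
time_s: 10.93
ee_pos: [546.1, -134.9, 148.0]
ee_rot: [-179.9, -0.1, 97.6]
force: [-0.1, 0.8, -0.5]
gripper_width: 0.6
gripper_force: 0.0
```

```bash
python3 look.py 3; python3 -c "
from h import *
im=cv2.imread('pics/w3.png'); L0=np.array([549.32,-61.86])
for k,v in measure('wrist',im).items(): print(k,v[1:4],(v[4]-L0)@np.c_[U,N])"
```

```text
wrist {'s_lo': np.float64(-75.32), 's_hi': np.float64(81.53), 'n_mid': np.float64(-26.81), 'tilt': np.float64(-1.08), 'r': np.float64(24.24), 'xy': array([548.4 , -34.88]), 'res': np.float64(0.15)}
scene {'s_lo': np.float64(-74.78), 's_hi': np.float64(86.84), 'n_mid': np.float64(-26.19), 'tilt': np.float64(-1.06), 'r': np.float64(21.88), 'xy': array([551.39, -35.06]), 'res': np.float64(0.94)}Traceback (most recent call last):
  File "<string>", line 4, in <module>
    for k,v in measure('wrist',im).items(): print(k,v[1:4],(v[4]-L0)@np.c_[U,N])
               ~~~~~~~^^^^^^^^^^^^
  File "h.py", line 19, in measure
    m=seg(m); r=cv2.minAreaRect(np.argwhere(m)[:,::-1].astype(np.float32))
  File "h.py", line 13, in seg
    k=1+np.argmax(s[1:,4]); return l==k
        ~~~~~~~~~^^^^^^^^^
    return _wrapfunc(a, 'argmax', axis=axis, out=out, **kwds)
    return bound(*args, **kwds)
ValueError: attempt to get argmax of an empty sequence
```

View pics/w3.png

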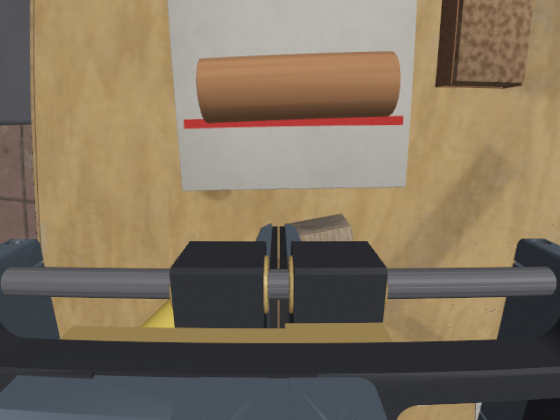

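The wrist view shows the dowel at rows 53–122 just short of the red line (row 122, columns 184–403), unobstructed. I measure the red line in the same image to get the final distance.

Run:
```python
from h import *
im=cv2.imread('pics/w3.png'); L0=np.array([549.32,-61.86])
h=cv2.cvtColor(im,cv2.COLOR_BGR2HSV);H,S,V=[h[...,i].astype(int) for i in range(3)]
m=seg(((H<4)|(H>174))&(S>150)&(V>110)); y,x=np.nonzero(m)
q=(plane("wrist",np.c_[x,y],18)[:,:2]-L0)@np.c_[U,N]
# lower (far-n) edge per column block = +4 mm from centre
for a in range(-90,91,30):
    k=abs(q[:,0]-a)<8; print(a,q[k,1].min().round(1),q[k,1].max().round(1))
print(q[:,0].min(),q[:,0].max())
# dowel ends from tops of silhouettes at z=68
```

```text
-90 -4.5 2.0
-60 -1.9 1.7
-30 -2.9 1.4
0 -3.4 1.9
30 -4.0 1.4
60 -4.5 1.7
90 -5.2 1.9
-97.58740846704298 98.03454399561443
```

About 24–25 mm to go. Final main stroke of 48 mm.

Emit:
move_arm([
  [0,[-0.02,0.8,0],[0,0,0.1]],
  [0,[-0.02,0.8,0],[0,0,0.1]],
  [0,[-0.02,0.8,0],[0,0,0.1]],
  [0,[-0.02,0.8,0],[0,0,0.1]],
  [0,[-0.02,0.8,0],[0,0,0.1]],
  [0,[-0.01,0.52,0],[0,0,0]],
  [0,[0,0,-0.7],[0,0,0]],
  [0,[0,0,-0.7],[0,0,0]],
  [0,[0,0,-0.7],[0,0,0]],
  [0,[0,0,-0.6],[0,0,0]],
  [0,[0,0,-0.4],[0,0,0]],
  [0,[0,0,-0.1],[0,0,0]],
  [0,[0,0,-0.06],[0,0,0]],
  [0,[0,0,-0.05],[0,0,0]],
  [0,[0,0,0],[0,0,0]],
])

```text
time_s: 12.28
ee_pos: [542.9, -21.5, 68.0]
ee_rot: [-179.9, 0.0, 99.7]
force: [-5.4, -1.0, 12.2]
gripper_width: 0.2
gripper_force: 5.7
```

Emit:
move_arm([
  [0,[0.008,-0.05,0],[0,0,0]],
  [0,[0.016,-0.11,0],[0,0,-0.02]],
  [0,[0.016,-0.11,0],[0,0,-0.02]],
  [0,[0.016,-0.11,0],[0,0,-0.02]],
  [0,[0.016,-0.11,0],[0,0,-0.02]],
  [0,[0.016,-0.11,0],[0,0,-0.02]],
  [0,[0.016,-0.11,0],[0,0,-0.02]],
  [0,[0.016,-0.11,0],[0,0,-0.02]],
  [0,[0.016,-0.11,0],[0,0,-0.02]],
  [0,[0.016,-0.11,0],[0,0,-0.02]],
  [0,[0.016,-0.11,0],[0,0,-0.02]],
  [0,[0.016,-0.11,0],[0,0,-0.02]],
  [0,[0.016,-0.11,0],[0,0,-0.02]],
  [0,[0.016,-0.11,0],[0,0,-0.02]],
  [0,[0.016,-0.11,0],[0,0,-0.02]],
  [0,[0.016,-0.11,0],[0,0,-0.02]],
  [0,[0.016,-0.11,0],[0,0,-0.02]],
  [0,[0.012,-0.08,0],[0,0,0]],
  [0,[0.005,-0.03,0],[0,0,0]],
  [0,[0,0,0],[0,0,0]],
])

```text
time_s: 13.95
ee_pos: [551.2, -69.7, 68.1]
ee_rot: [179.9, 0.1, 98.4]
force: [-2.2, 0.3, 9.0]
gripper_width: 0.7
gripper_force: 4.5
```

Emit:
move_arm([
  [0,[0,0,0],[0,0,0]],
  [0,[0,0,0],[0,0,0]],
  [0,[0,0,0.13],[0,0,0]],
  [0,[0,0,0.7],[0,0,0]],
  [0,[0,0,1],[0,0,0]],
  [0,[0,0,1],[0,0,0]],
  [0,[0,-1,1],[0,0,0]],
  [0,[0,-1,0.5],[0,0,0]],
  [0,[0,-1,0],[0,0,0]],
  [0,[0,-0.4,0],[0,0,0]],
  [0,[0,0,0],[0,0,0]],
  [0,[0,0,0],[0,0,0]],
])

```text
time_s: 14.95
ee_pos: [550.5, -154.1, 174.0]
ee_rot: [-180.0, -0.1, 98.4]
force: [-0.5, -0.1, -0.5]
gripper_width: 0.2
gripper_force: 0.0
```

```bash
python3 look.py 4
python3 - <<'E'
from h import *
im=cv2.imread('pics/w4.png'); L0=np.array([549.32,-61.86])
h=cv2.cvtColor(im,cv2.COLOR_BGR2HSV);H,S,V=[h[...,i].astype(int) for i in range(3)]
y,x=np.nonzero(((H<4)|(H>174))&(S>150)&(V>110)); 
q=(plane("wrist",np.c_[x,y],18)[:,:2]-L0)@np.c_[U,N]
q=q[(abs(q[:,1])<15)&(abs(q[:,0])<105)]
for a in (-90,-84,84,90):
    k=abs(q[:,0]-a)<3
    if k.any(): print(a,k.sum(),q[k,1].min().round(1),q[k,1].max().round(1))
print(q[:,0].min(),q[:,0].max())
E
```

```text
wrist {'s_lo': np.float64(-74.66), 's_hi': np.float64(81.57), 'n_mid': np.float64(-2.29), 'tilt': np.float64(-1.15), 'r': np.float64(23.99), 'xy': array([552.39, -59.08]), 'res': np.float64(0.22)}
scene {'s_lo': np.float64(-75.66), 's_hi': np.float64(86.51), 'n_mid': np.float64(-1.24), 'tilt': np.float64(-0.54), 'r': np.float64(22.07), 'xy': array([554.5 , -59.82]), 'res': np.float64(1.08)}
-90 48 -4.3 2.2
-84 33 -4.2 2.3
90 3 -0.3 1.6
-97.49342313813541 97.57900944643836
```

View pics/w4.png

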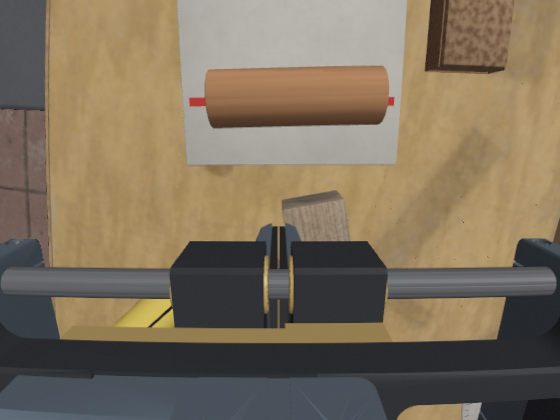

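The dowel covers the red line, whose ends show at columns 189–206 and 388–394. Its axis is within about 1 mm of the line centre and about 1° off parallel. The arm is clear of it, so I check that it is at rest and hand in.

Run:
```python
from h import *
d=dowel("wrist",grab_frame("wrist"),np.array([549.32,-61.86])); print(d["n_mid"],d["tilt"],state()["time_s"])
if abs(d["n_mid"]+2.29)<0.4: print(job_done())
```

```text
-2.2882224136200677 -1.1726559248049993 15.1
the job is handed in; nothing more can be done
None
```

The dowel is at rest over the red line, rolled there in four top strokes and handed in at 15.1 s: its axis measures about 1 mm from the line's centre, about 1° off parallel and about 3 mm off along it. I tried to twist out the 1° tilt it started with, but that had no effect.

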